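Fit drive flange and wheel on an air grinder

ROBOT

A 7-joint arm with a two-finger parallel gripper is mounted at the origin on the work surface. World frame = base frame: x ahead of the robot, y to its left, z up, the work surface at z = 0. Lengths are in mm, angles in degrees, forces in N, time in s.
With the tool pointing down it reaches from about 400 to 900 mm from the base axis. Payload 5.5 kg.
Tool frame: the origin (TCP) lies on the centre line of the jaws, within the pads' length; the fingertips stand 22 mm ahead of it and the grasp point (between the pads) lies 3 mm ahead of it; z points along the fingers, y is the direction in which the jaws open and shut (so a half turn about z gives the same grasp; the last joint's range is limited). The gripper opens to 85 mm and grips with 20 to 120 N. Pads are 22 mm wide; open, the fingers measure 114 mm over their backs; the gripper's body (76 mm by 85 mm) begins 54 mm behind the grasp point. The pads swing forward as they close: fully open they stand 13 mm farther back than shut.
Start: joints at [90.367, 28.699, -24.465, 88.831, 12.651, 65.22, -12.049], TCP at [165.124, -628.676, 253.31] pointing down, gripper open.
Joint ranges: [-164.97, 164.97], [-17.58, 116.51], [-87.97, 89.64], [11.32, 138.91], [-80.73, 260.73], [10.89, 115.49], [-147.41, 147.41]. Speed limits (degrees/s): [147.25, 147.25, 180, 180, 180, 180, 180].

INTERFACE

Orientations are given as a 3x3 rotation matrix whose columns are the frame's x, y, z axes.
In Python, from station import * gives the robot as it stands. Calls block until the motion is done:
- move_ptp(position, orientation): joint-space move of the TCP to a pose.
- movel(position, orientation=None, feed=150, f_stop=None): straight line of the TCP; orientation=None keeps the orientation; feed is the mean speed in mm/s. With f_stop (N) it stops when the force on the tool has changed by that much, and returns True; else False.
- movej(angles): joint-space move.
- move_gripper(opening, grasp_force=None): finger opening in mm; grasp_force is the grip in N (None keeps the last); returns when the fingers have stopped.
- hold(seconds).
- solve_ik(position, orientation): joint angles nearest the present ones, or None.
- state(): the state.
- snapshot(name): name is "scene" or "top" or "wrist"; returns the picture (400x640x3 uint8, blue, green, red); there is no depth.
- calibration(name): a dict with "fx", "fy", "cx", "cy" (pixels), "distortion" ([k1, k2, p1, p2, k3] as OpenCV has them; the pictures are not rectified), "cam_to_world" (4x4, takes a point from camera to world coordinates); the wrist camera has in their place "mount" (4x4, takes a point from camera to tool coordinates, whose origin is the TCP and whose axes are the flange's). Camera axes: x right, y down, z forward; pixel columns grow to the right and rows downward; lengths in mm; the calibration is good to about 2 mm. A picture is of the moment at which its call begins: read the wrist's pose just before it. calibration takes no time and is no camera call.
A pose or a line that the arm cannot do raises IKError and nothing moves.
- job_done(): hands the job in, once; it reports no verdict.
The state is a dict: "t": time; "joint_pos": joint angles; "qd": joint speeds; "tau": joint torques, N m; "position": TCP position; "tool_rot": TCP orientation; "contact_force": force on the tool from outside, world axes, zero at the start; "wrist_torque": the same for the moment, N m; "finger_gap": finger opening in mm.
Only numpy, scipy, OpenCV 4.12 (cv2) and the standard library are available. Lean on these libraries where they do the work, as an engineer would, in place of code of your own. Each camera call takes 0.05 s, during which the arm holds its last target.

TASK

Make the air grinder that stands spindle-up in the vise ready for its wheel nut: set the steel drive flange over the spindle and turn it under light pressure until it drops onto the spindle's flats and sits fully home, then lay the pink grinding wheel flat on the flange, over its raised boss. The wheel is brittle and the flats are not to be forced, so set both down gently, let go of them, and leave the nut, spanner, steel block and V-head stand where they are.

Things in the scene. Friction and masses are not known exactly. Their poses are not given: they have to be found in the camera images.
- vise: Blue bench vise, soft aluminium jaws, bolted down. Origin on the bench straight below the grinder's axis; x along its screw towards the handle. Jaw tops 144 mm high; jaws and casting reach from 20 mm (low base and handle bar: 45 mm) on the +y side of the grinder's axis to 120 mm on the -y side, 145 mm back (-x), 80 mm forward; screw head and handle bar, below 95 mm, reach 170 mm forward.
- grinder: Steel air grinder standing in the vise, spindle up; same origin and axes as the vise. Body 45 mm diameter, then a nose of 34 mm diameter from 178 to 198 mm above the bench. Its greased spindle turns only against a drag of about 0.05 N m: it stays put while the flange is turned lightly on top of it; once the flange has caught the flats, both turn together.
- seat (a point): Centre of the spindle's shoulder (29 mm diameter, 202 mm above the bench) on which the flange's underside must rest; does not turn. On it stands a 5 mm high land, 22 mm diameter with two opposite flats 17 mm apart. The flats may stand at any angle, which is not measured; more than about 6 degrees out of line, the flange is stopped 5 mm above home.
- stud_tip (a point): Top end of the spindle, on its axis, 38 mm above the shoulder. The 14 mm threaded stud above the land, tapered to 9 mm over its last 4 mm.
- flange: Loose steel drive flange, about 70 g, recess down on a black rubber mat 3 mm thick. Origin at the centre of its underside, z up. Disc 42 mm diameter, 8 mm thick, bore 15.5 mm. The underside's 5.5 mm deep recess has two flats 18.5 mm apart, along the flange's y axis, alike every half turn. Grip the disc's rim; it may be let go and gripped again while on the spindle.
- boss (a point): Centre of the top of the flange's raised boss, 12 mm above its underside. The boss is 20 mm in diameter, stands 4 mm above the disc and has a bevelled edge; the wheel's bore goes over it.
- wheel: Loose pink grinding wheel, brittle, about 115 g, lying flat on the rubber mat. Origin at the centre of its underside, z up. 60 mm diameter, 20 mm thick, bore 21.5 mm; either face may lie down. It belongs on the flange's disc with its bore over the boss.
- nut: Bystander: brass hexagon nut, 25 mm wide, 9 mm high, on the mat. Origin at the centre of its underside.
- spanner: Bystander: open-ended spanner, 170 mm long along its x, on the mat.
- block: Bystander: steel block 120 x 85 x 50 mm on a grit mat beside the work. Origin at the centre of its underside.
- v_stand: Bystander: steel stand with two posts and V heads, base 170 x 110 mm, 150 mm high. Origin at the centre of its underside.
Things that resemble listed ones, but are neither listed nor needed, are in the scene too. Of the things that look like the wheel, the middle-sized one is meant.

How it is judged:
By the outcome, as a careful person would: the job done as asked, in the order asked, and still so for the second after the job is handed in, with the robot touching nothing.
It also fails if it takes over 70 s, if anything falls off the work surface, if the arm or the gripper's body presses on something with over 40 N, if the wrist force passes 120 N, or if a joint passes its speed limit or range.

## Working session

There is one attempt and no reset: what is moved stays moved. The work goes in short steps, each a Python script; the robot and the scene stay as the last script left them, time stands still between calls to the robot, and variables do not carry over. Pictures are saved under pics/ and viewed, and the job is handed in when it is done.

```bash
ls; mkdir -p pics
python3 - <<'E'
from station import *
import cv2,numpy as np
s=state();print(s['t'],s['position'],s['tool_rot'],s['contact_force'])
for n in ("scene","top","wrist"):
    cv2.imwrite(f'pics/{n}0.png',snapshot(n)); c=calibration(n);print(n,{k:np.round(v,4).tolist() for k,v in c.items()})
E
```

```text
pics
0.0 [ 164.85988671 -628.05981304  252.2654234 ] [[ 9.67195763e-01  2.54031796e-01 -4.49867371e-04]
 [ 2.54032189e-01 -9.67193874e-01  1.91253838e-03]
 [ 5.07365941e-05 -1.96407981e-03 -9.99998070e-01]] [-0.70944302 -0.39236083  0.19286895]
scene {'fx': 370.7037, 'fy': 370.7037, 'cx': 321.5746, 'cy': 205.9229, 'distortion': [-0.0061, 0.0, 0.0, 0.0, 0.0], 'cam_to_world': [[-0.4292, 0.5975, -0.6773, 1205.4433], [0.9031, 0.2928, -0.314, 311.6535], [0.0107, -0.7465, -0.6653, 856.5346], [0.0, 0.0, 0.0, 1.0]]}
top {'fx': 367.0423, 'fy': 367.0423, 'cx': 323.3232, 'cy': 200.595, 'distortion': [0.0023, 0.0, 0.0, 0.0, 0.0], 'cam_to_world': [[0.0026, -0.9992, 0.0391, 440.9154], [-1.0, -0.0029, -0.0092, 21.0193], [0.0093, -0.0391, -0.9992, 1147.3546], [0.0, 0.0, 0.0, 1.0]]}
wrist {'fx': 352.0005, 'fy': 352.0005, 'cx': 324.1278, 'cy': 202.3071, 'distortion': [-0.0416, 0.0, 0.0, 0.0, 0.0], 'mount': [[-0.0012, -0.9544, -0.2986, 76.041], [1.0, -0.0014, 0.0006, -0.2633], [-0.001, -0.2986, 0.9544, -120.0616], [0.0, 0.0, 0.0, 1.0]]}
```

View pics/scene0.png

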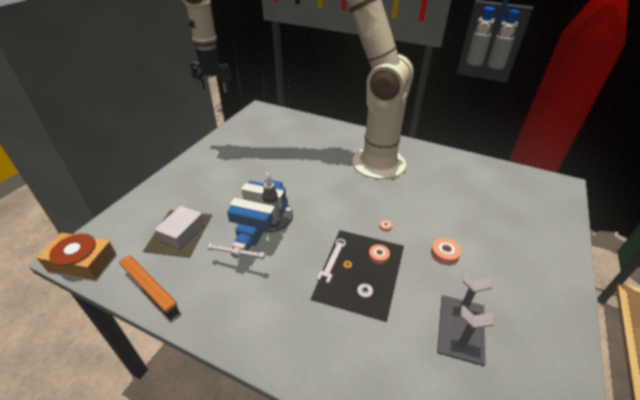

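View pics/top0.png

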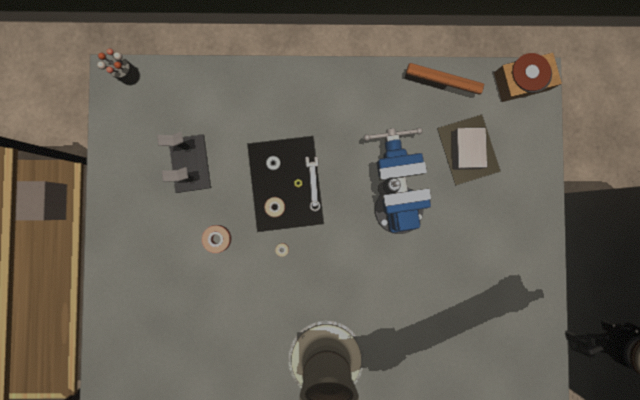

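View pics/wrist0.png

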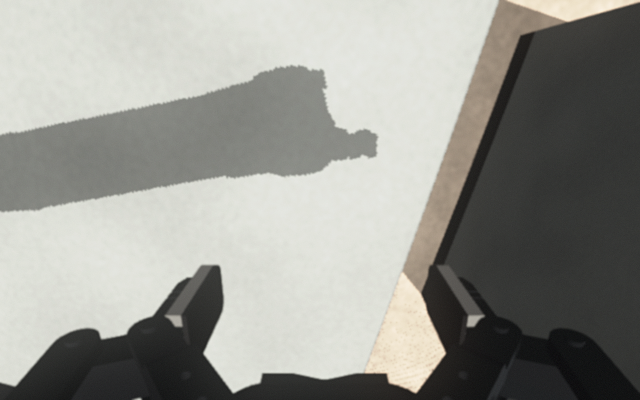

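Wheel candidates (top view): big pink ring (216,239), mid pink ring on the mat (275,207), small pink ring (282,250), dark red wheel on a box (532,72). I choose the one at (275,207). The flange is the grey ring at (273,163); the brass nut is at (298,183). The grinder is at (396,185).

```bash
cat > h.py <<'E'
from station import *
import cv2,numpy as np
def ray(name,px,pose=None,cal=None):
    c=cal or calibration(name)
    K=np.array([[c['fx'],0,c['cx']],[0,c['fy'],c['cy']],[0,0,1.]])
    p=cv2.undistortPoints(np.array([[px]],float),K,np.array(c['distortion'],float)).reshape(2)
    if name=='wrist':
        T=np.eye(4);T[:3,:3]=pose['tool_rot'];T[:3,3]=pose['position'];T=T@np.array(c['mount'])
    else: T=np.array(c['cam_to_world'])
    return T[:3,3],T[:3,:3]@np.array([p[0],p[1],1.])
def onz(name,px,z,pose=None):
    o,d=ray(name,px,pose);return o+d*(z-o[2])/d[2]
def proj(name,P,pose=None):
    c=calibration(name)
    K=np.array([[c['fx'],0,c['cx']],[0,c['fy'],c['cy']],[0,0,1.]])
    if name=='wrist':
        T=np.eye(4);T[:3,:3]=pose['tool_rot'];T[:3,3]=pose['position'];T=T@np.array(c['mount'])
    else: T=np.array(c['cam_to_world'])
    Ti=np.linalg.inv(T);r=cv2.Rodrigues(Ti[:3,:3])[0]
    return cv2.projectPoints(np.atleast_2d(np.array(P,float)),r,Ti[:3,3],K,np.array(c['distortion'],float))[0].reshape(-1,2)
def rot(a):
    a=np.radians(a);c,s=np.cos(a),np.sin(a)
    return np.array([[c,s,0],[s,-c,0],[0,0,-1.]])
def st(): 
    s=state();return f"t={s['t']:.2f} p={np.round(s['position'],1)} F={np.round(s['contact_force'],1)} M={np.round(s['wrist_torque'],2)} gap={s['finger_gap']:.1f}"
E
python3 - <<'E'
from h import *
for n,px,z in (('flange',(273,163),11),('wheel',(275,207),23),('nut',(298,183),10),('stud',(394,184),240),('vise',(402,187),144)):
    print(n,onz('top',px,z).round(1))
im=cv2.imread('pics/top0.png');cv2.imwrite('pics/topc.png',cv2.resize(im[110:270,150:510],None,fx=2.2,fy=2.2,interpolation=3))
im=cv2.imread('pics/scene0.png');cv2.imwrite('pics/scc.png',cv2.resize(im[160:330,190:490],None,fx=2.6,fy=2.6,interpolation=3))
E
```

```text
flange [601.8 167.2  11. ]
wheel [464.8 158.5  23. ]
nut [539.8  89.3  10. ]
stud [ 518.2 -162.7  240. ]
vise [ 518.1 -204.1  144. ]
```

View pics/topc.png

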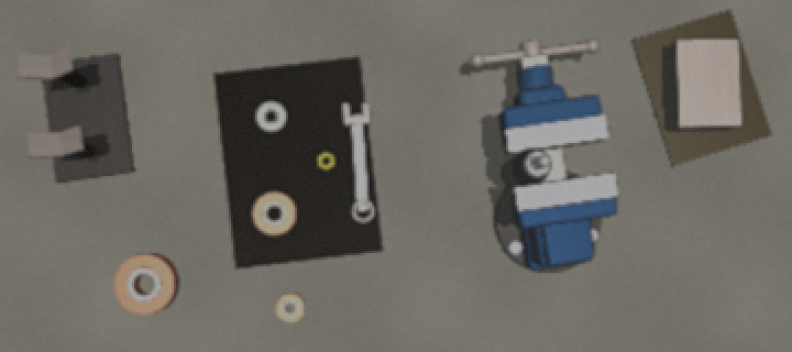

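View pics/scc.png

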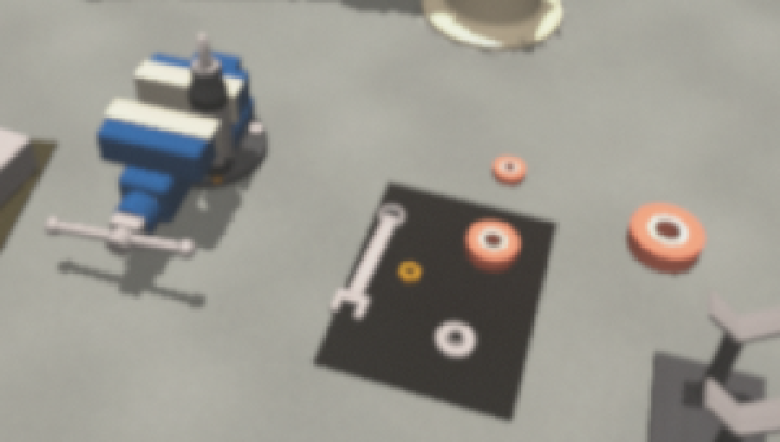

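Run:
```python
from h import *
for nm,p in (('g',(518,-163,330)),('g',(518,-163,230)),('f',(602,167,130)),('f',(602,167,27)),('w',(465,158,27))):
    for a in range(-180,180,30):
        q=solve_ik(np.array(p,float),rot(a)); print(nm,p[2],a,None if q is None else np.round(q,0).astype(int).tolist())
```

```text
g 330 -180 [69, 27, -72, 98, 27, 75, 81]
g 330 -150 [70, 28, -74, 98, 28, 75, 110]
g 330 -120 [70, 28, -74, 98, 28, 75, 140]
g 330 -90 [-36, 21, 64, 101, -20, 71, -146]
g 330 -60 [45, 15, -37, 99, 10, 69, -144]
g 330 -30 [49, 16, -42, 99, 11, 70, -115]
g 330 0 [54, 18, -48, 98, 14, 70, -88]
g 330 30 [57, 19, -52, 98, 15, 71, -59]
g 330 60 [59, 20, -56, 98, 17, 71, -30]
g 330 90 [62, 21, -59, 98, 19, 72, -2]
g 330 120 [63, 22, -62, 98, 20, 72, 27]
g 330 150 [67, 25, -69, 98, 24, 74, 53]
g 230 -180 [64, 32, -65, 105, 32, 64, 77]
g 230 -150 [68, 38, -74, 105, 40, 69, 101]
g 230 -120 [68, 38, -74, 105, 40, 69, 131]
g 230 -90 [-29, 26, 56, 108, -25, 60, -143]
g 230 -60 [40, 20, -31, 106, 12, 58, -146]
g 230 -30 [44, 21, -36, 105, 15, 58, -118]
g 230 0 [50, 23, -45, 105, 19, 59, -92]
g 230 30 [53, 24, -48, 105, 21, 60, -63]
g 230 60 [56, 26, -52, 105, 23, 61, -35]
g 230 90 [58, 27, -56, 105, 25, 61, -7]
g 230 120 [61, 29, -60, 105, 28, 62, 21]
g 230 150 [61, 29, -60, 105, 28, 63, 50]
f 130 -180 [10, 38, -39, 98, 28, 54, 50]
f 130 -150 [28, 58, -75, 97, 59, 73, 60]
f 130 -120 [28, 58, -75, 
[... 658 characters left out ...]
, 47, -136]
f 27 30 [12, 49, -42, 99, 42, 49, -110]
f 27 60 [12, 49, -43, 99, 42, 49, -80]
f 27 90 [8, 47, -37, 100, 37, 46, -46]
f 27 120 [8, 47, -37, 100, 37, 46, -16]
f 27 150 [10, 47, -39, 100, 39, 47, 13]
w 27 -180 [14, 40, -44, 119, 45, 40, 29]
w 27 -150 [33, 64, -75, 118, 72, 66, 42]
w 27 -120 [33, 64, -75, 118, 72, 66, 72]
w 27 -90 [33, 64, -75, 118, 72, 66, 102]
w 27 -60 [-44, 34, 26, 121, -29, 31, -146]
w 27 -30 [-33, 32, 14, 120, -15, 29, -129]
w 27 0 [8, 37, -36, 119, 38, 36, -144]
w 27 30 [11, 39, -40, 119, 41, 38, -118]
w 27 60 [14, 40, -45, 119, 45, 40, -91]
w 27 90 [21, 46, -54, 118, 54, 46, -68]
w 27 120 [24, 48, -58, 118, 58, 49, -40]
w 27 150 [23, 48, -57, 118, 57, 48, -9]
```

Run:
```python
from h import *
import pickle
out=[]
for i,a in enumerate((0,180)):
    move_ptp(np.array((518,-163,330.)),rot(a)); hold(0.15); s=state(); im=snapshot('wrist'); cv2.imwrite(f'pics/g{i}.png',im); out.append(s); print(st())
pickle.dump(out,open('g.pkl','wb'))
a=cv2.imread('pics/g0.png')[40:340,170:470];b=cv2.imread('pics/g1.png')[40:340,170:470]
cv2.imwrite('pics/gg.png',np.hstack([a,b]))
```

```text
t=2.47 p=[ 517.8 -163.8  329.8] F=[ 0.4  0.1 -0.5] M=[-0.05 -0.02 -0.01] gap=85.6
t=2.92 p=[ 518. -163.  330.] F=[ 0.3 -0.6  1.3] M=[ 0.03 -0.04 -0.  ] gap=85.4
```

View pics/gg.png

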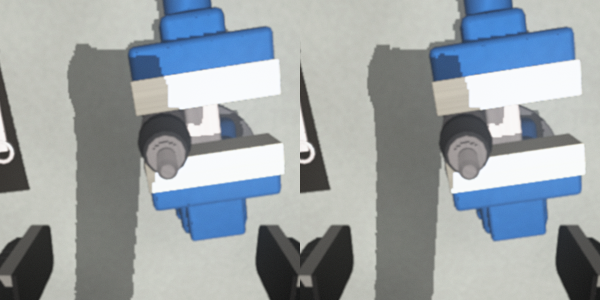

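Run:
```python
from h import *
import pickle
for s in pickle.load(open('g.pkl','rb')): print(s['tool_rot'].round(3),np.round(s['joint_pos'],1))
print(np.round(solve_ik(np.array((518,-163,330.)),rot(180)),1), np.round(solve_ik(np.array((518,-163,330.)),rot(150)),1),rot(180).round(2))
```

```text
[[ 1.    -0.002 -0.   ]
 [-0.002 -1.     0.   ]
 [-0.    -0.    -1.   ]] [ 54.3  17.5 -48.4  98.4  13.8  70.3 -87.5]
[[ 1.  0.  0.]
 [ 0. -1. -0.]
 [ 0.  0. -1.]] [ 54.3  17.5 -48.4  98.4  13.8  70.3 -87.5]
[ 54.3  17.5 -48.4  98.5  13.8  70.3 -87.5] [ 71.5  31.5 -78.5  98.1  31.7  77.2  47.1] [[-1.  0.  0.]
 [ 0.  1.  0.]
 [ 0.  0. -1.]]
```

Run:
```python
from h import *
import pickle
s0=pickle.load(open('g.pkl','rb'))[1]
q=np.array(state()['joint_pos'],float);q[6]+=180;movej(q);hold(0.15)
s=state();im=snapshot('wrist');cv2.imwrite('pics/g2.png',im);print(st());pickle.dump([s0,s],open('g.pkl','wb'))
a=cv2.imread('pics/g1.png');b=im
P=[proj('wrist',(518,-163,240),x)[0] for x in (s0,s)];print(P)
cs=[]
for I,p in zip((a,b),P):
    x,y=int(p[0])-32,int(p[1])-40;print(x,y);cs.append(cv2.resize(I[y:y+80,x:x+65],None,fx=6,fy=6,interpolation=cv2.INTER_NEAREST))
cv2.imwrite('pics/gg2.png',np.hstack(cs))
```

```text
t=5.77 p=[ 518. -163.  330.] F=[-0.5 -1.   0.6] M=[ 0.   -0.05 -0.04] gap=85.3
[array([324.30154027, 218.61792041]), array([324.27269077, 218.53711344])]
292 178
292 178
```

View pics/gg2.png

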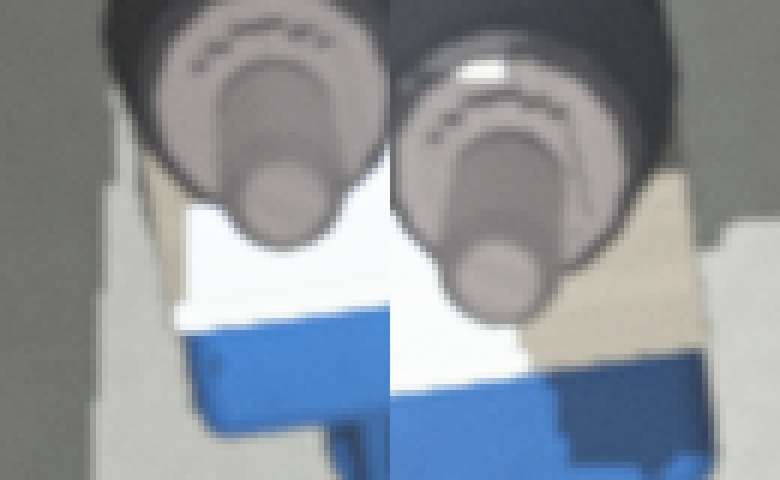

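Run:
```python
from h import *
import pickle
a,b=pickle.load(open('g.pkl','rb'))
p=[onz('wrist',u,240,s) for u,s in (((339.2,210.3),a),((309.1,223.3),b))];print(p,np.mean(p,0))
# go view flange, current branch, yaw such that...
move_ptp(np.array((602,167,130.)),rot(180));hold(.15);S=[state()];A=snapshot('wrist');print(st(),S[0]['joint_pos'][6])
q=np.array(S[0]['joint_pos'],float);q[6]+=-180 if q[6]>0 else 180;movej(q);hold(.15);S.append(state());B=snapshot('wrist');print(st())
cv2.imwrite('pics/f0.png',A);cv2.imwrite('pics/f1.png',B);pickle.dump(S,open('f.pkl','wb'))
cv2.imwrite('pics/ff.png',np.hstack([A[50:350,120:520],B[50:350,120:520]]))
```

```text
[array([ 523.5599243 , -172.38654039,  240.        ]), array([ 521.21786558, -172.67260943,  240.        ])] [ 522.38889494 -172.52957491  240.        ]
t=7.43 p=[602.9 165.4 130.7] F=[ 0.4  0.5 -0. ] M=[-0.02 -0.   -0.  ] gap=85.4 47.18451134170524
t=10.28 p=[603.  165.2 130.8] F=[-0.5  0.4  0.1] M=[-0.03 -0.06 -0.01] gap=85.7
```

View pics/ff.png

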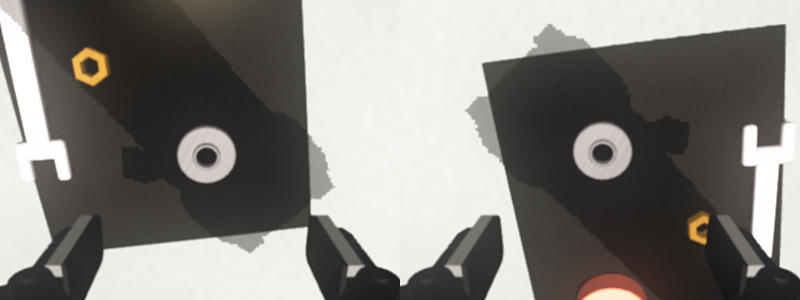

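The flange (grey disc, mid-image ~ (326,205) and (322,202)) is plainly visible, with the nut away from it.

Run:
```python
from h import *
import pickle
S=pickle.load(open('f.pkl','rb'));P=[]
for i,s in enumerate(S):
    im=cv2.imread(f'pics/f{i}.png');g=im.min(2);m=(g>95).astype('u1')
    n,l,t,c=cv2.connectedComponentsWithStats(m)
    for k in range(1,n):
        if 1500<t[k,4]<4500 and abs(c[k][0]-324)<60 and abs(c[k][1]-203)<40:
            cn=cv2.findContours((l==k).astype('u1'),0,cv2.CHAIN_APPROX_NONE)[0][0];e=cv2.fitEllipse(cn)
            p=onz('wrist',e[0],11,s);P.append(p);print(e,p.round(1))
            o,d=ray('wrist',e[0],s); print('diam',max(e[1])/352*np.linalg.norm(p-o)*1)
print(np.mean(P,0))
```

```text
((326.12982177734375, 204.40097045898438), (55.978267669677734, 58.127235412597656), 88.11779022216797) [603.8 166.4  11. ]
diam 41.57182410863164
((322.17889404296875, 200.71343994140625), (56.64229965209961, 58.2425422668457), 91.4718246459961) [605.4 166.5  11. ]
diam 41.51636128959804
[604.59104163 166.48387182  11.        ]
```

Run:
```python
from h import *
F=np.array((604.6,166.5))
R=rot(0)
move_gripper(51,25)
movel(np.array((*F,60.)),R,feed=150);print(st(),state()['joint_pos'][6])
hit=movel(np.array((*F,24.)),R,feed=40,f_stop=4);print(hit,st())
cv2.imwrite('pics/p0.png',snapshot('wrist'))
```

```text
t=11.35 p=[604.7 167.   60.2] F=[-0.   0.8  0.7] M=[ 0.02  0.03 -0.02] gap=50.8 -135.63838417063016
False t=12.40 p=[604.8 166.7  24.2] F=[-0.4  0.4 -1.1] M=[-0.01 -0.02 -0.01] gap=51.1
```

View pics/p0.png

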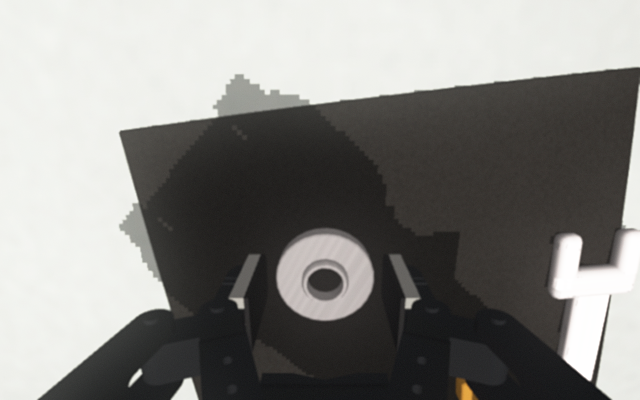

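Pads straddle the disc centrally. Close and lift.

Run:
```python
from h import *
F=np.array((604.6,166.5))
movel(np.array((*F,22.8)),feed=40,f_stop=4);print(st())
move_gripper(30,30);print(st())
movel(np.array((*F,60.)),feed=100);print(st())
s=state();im=snapshot('wrist');cv2.imwrite('pics/p1.png',im)
```

```text
t=12.70 p=[604.7 166.4  22.9] F=[-0.4  0.3  0.3] M=[ 0.02 -0.03  0.01] gap=51.4
t=12.94 p=[605.3 167.   23.7] F=[0.4 0.1 5.4] M=[-0.02  0.13  0.01] gap=40.6
t=13.47 p=[605.  166.3  60.7] F=[-0.6 -0.3 -0.7] M=[ 0.04  0.01 -0.01] gap=40.6
```

View pics/p1.png

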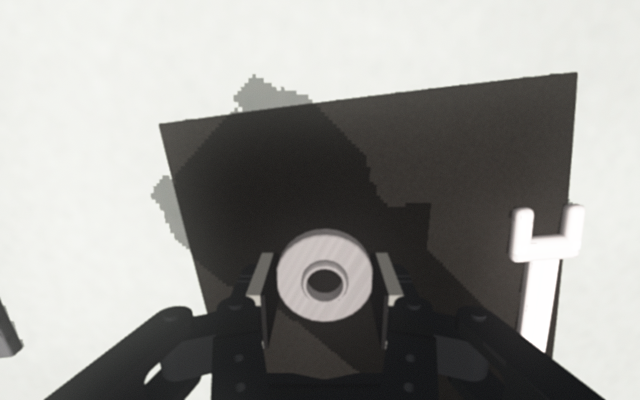

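Run:
```python
from h import *
im=cv2.imread('pics/p1.png');g=im.min(2);m=(g>95).astype('u1');m[:, :276]=0;m[:,374:]=0
n,l,t,c=cv2.connectedComponentsWithStats(m)
for k in range(1,n):
    if 1500<t[k,4]<9000 and abs(c[k][1]-275)<40:
        cn=cv2.findContours((l==k).astype('u1'),0,cv2.CHAIN_APPROX_NONE)[0][0];e=cv2.fitEllipse(cn);print(e,t[k])
        s=state();s['position']=np.array((605,166.3,60.7));p=onz('wrist',e[0],60.7-20.2+8,s);print(p, s['tool_rot'].round(3).tolist())
move_ptp(np.array((522.4,-172.5,285.)),rot(0));print(st(),state()['joint_pos'])
cv2.imwrite('pics/a0.png',snapshot('wrist'));cv2.imwrite('pics/a0s.png',cv2.resize(snapshot('scene')[140:260,210:340],None,fx=5,fy=5,interpolation=3))
```

```text
((324.3403625488281, 276.067138671875), (90.82622528076172, 96.01517486572266), 85.12504577636719) [ 277  230   96   92 6300]
[607.01749637 166.37303334  48.5       ] [[1.0, -0.0, 0.0], [-0.0, -1.0, -0.0], [0.0, 0.0, -1.0]]
t=15.05 p=[ 522.6 -171.3  284.5] F=[ 0.1  0.  -0.8] M=[ 0.02 -0.01  0.01] gap=40.4 [ 57.28699798  22.60794647 -52.94598385 100.73833462  19.49372664
  66.46847371 -91.39132871]
```

View pics/a0.png

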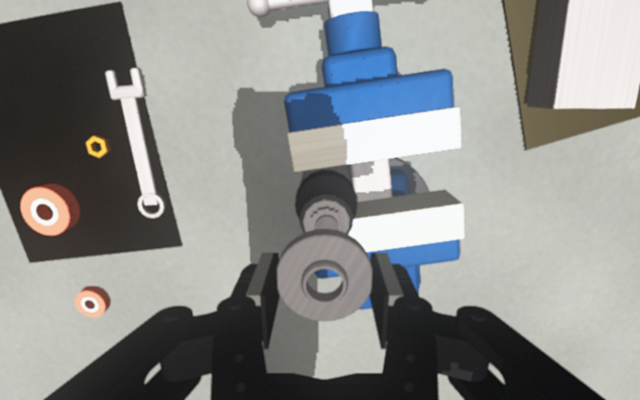

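View pics/a0s.png

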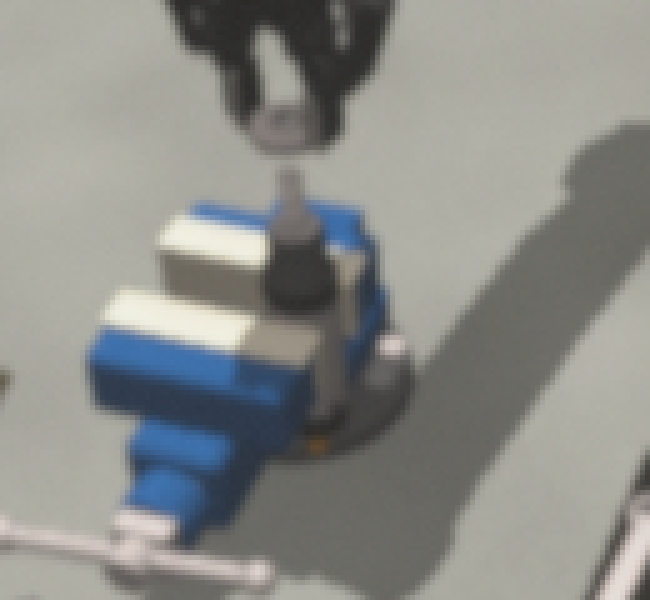

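Run:
```python
from h import *
C=np.array((521.4,-172.5))
movel(np.array((*C,266.)),rot(0),feed=80);hold(.3);print(st())
for z in (250,240,233,224):
    h=movel(np.array((*C,float(z))),feed=40,f_stop=7);print(z,h,st())
    if h: break
cv2.imwrite('pics/b0.png',snapshot('wrist'))
```

```text
t=15.84 p=[ 521.6 -172.6  266.3] F=[ 0.5 -0.  -0.6] M=[ 0.01  0.01 -0.03] gap=40.2
250 False t=16.39 p=[ 521.7 -172.4  249.9] F=[ 1.7  0.8 -1.4] M=[-0.   -0.41  0.06] gap=40.6
240 False t=16.79 p=[ 521.8 -172.4  239.9] F=[ 3.9  0.2 -0.9] M=[ 0.02 -0.75  0.01] gap=40.5
233 False t=17.12 p=[ 521.7 -172.4  232.8] F=[ 4.3  0.6 -1.5] M=[-0.   -0.97 -0.  ] gap=40.2
224 True t=17.37 p=[ 522.2 -172.6  226.5] F=[ 0.8 -0.6  3.6] M=[-0.06 -0.19 -0.02] gap=40.4
```

View pics/b0.png

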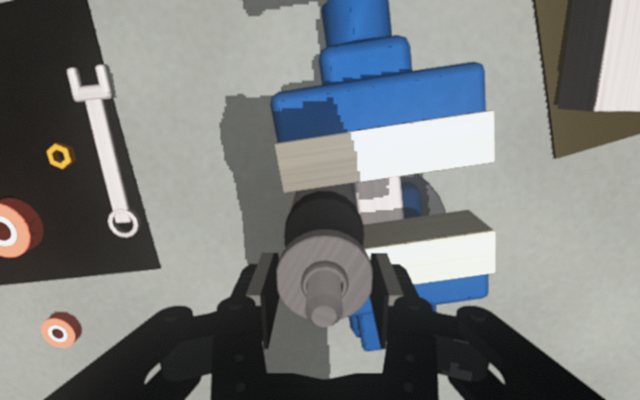

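Run:
```python
from h import *
C=np.array((522.1,-172.5));a=0
while a<96:
    a+=8
    movel(np.array((*C,226.6)),rot(a),feed=60)
    s0=state()
    h=movel(np.array((*C,221.0)),feed=30,f_stop=5);s=state()
    print(a,h,round(s['t'],2),'pre',s0['contact_force'].round(1),'p',s['position'].round(1),'F',s['contact_force'].round(1),s['wrist_torque'].round(2),round(s['joint_pos'][6],1))
    if s['position'][2]<224.5: break
```

```text
8 True 17.92 pre [2.1 0.6 3.5] p [ 523.  -172.9  224.5] F [0.2 0.3 2.9] [-0.12 -0.14 -0.02] -87.6
16 True 18.42 pre [3.3 0.7 0.8] p [ 522.5 -172.4  223.2] F [ 2.4 -0.1 -2.8] [-0.08 -0.39 -0.03] -80.6
```

Run:
```python
from h import *
C=np.array((522.1,-172.5))
print(st()); h=movel(np.array((*C,219.0)),feed=20,f_stop=6);print(h,st());hold(.2);print(st())
cv2.imwrite('pics/c0.png',cv2.resize(snapshot('wrist')[200:380,220:430],None,fx=3,fy=3,interpolation=3))
cv2.imwrite('pics/c0s.png',cv2.resize(snapshot('scene')[140:260,210:340],None,fx=5,fy=5,interpolation=3))
```

```text
t=18.42 p=[ 522.5 -172.4  223.2] F=[ 2.4 -0.1 -2.8] M=[-0.08 -0.39 -0.03] gap=40.4
True t=18.62 p=[ 522.7 -172.4  222. ] F=[ 3.5 -0.  -4.3] M=[-0.09 -0.76  0.09] gap=40.4
t=18.82 p=[ 522.7 -172.4  221.9] F=[ 4.1 -0.9 -4.1] M=[-0.19 -0.73  0.06] gap=40.0
```

View pics/c0.png

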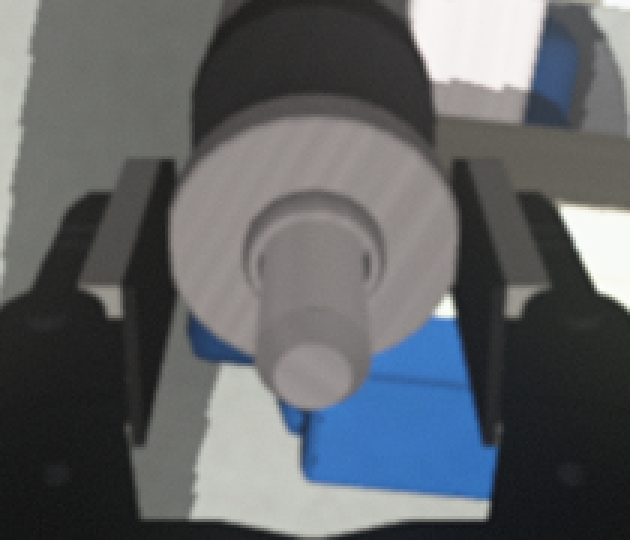

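View pics/c0s.png

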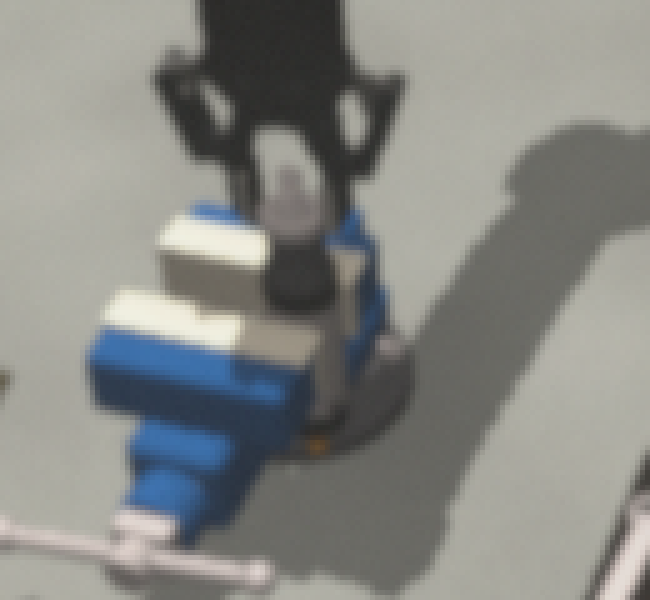

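Run:
```python
from h import *
s=state();t=np.linspace(0,2*np.pi,60)
tip=proj('wrist',(522.3,-172.5,240),s)[0]
for z in (210,215):
    c=np.c_[522.3+21*np.cos(t),-172.5+21*np.sin(t),0*t+z];e=cv2.fitEllipse(proj('wrist',c,s).astype('f4'));print(z,np.round(e[0]-tip,1),np.round(e[1],1),((np.array(e[0])-[220,200])*3).round())
print(tip,(tip-[220,200])*3)
im=snapshot('wrist');cv2.imwrite('pics/c1.png',im)
g=cv2.cvtColor(im,6)
cv2.imwrite('pics/c1z.png',cv2.resize(im[225:345,265:385],None,fx=6,fy=6,interpolation=3))
```

```text
210 [ -0.2 -46.5] [87.8 99.1] [314. 239.]
215 [ -0.2 -40.4] [ 90.  102.4] [314. 257.]
[324.81508491 326.09304502] [314.44525473 378.27913507]
```

View pics/c1z.png

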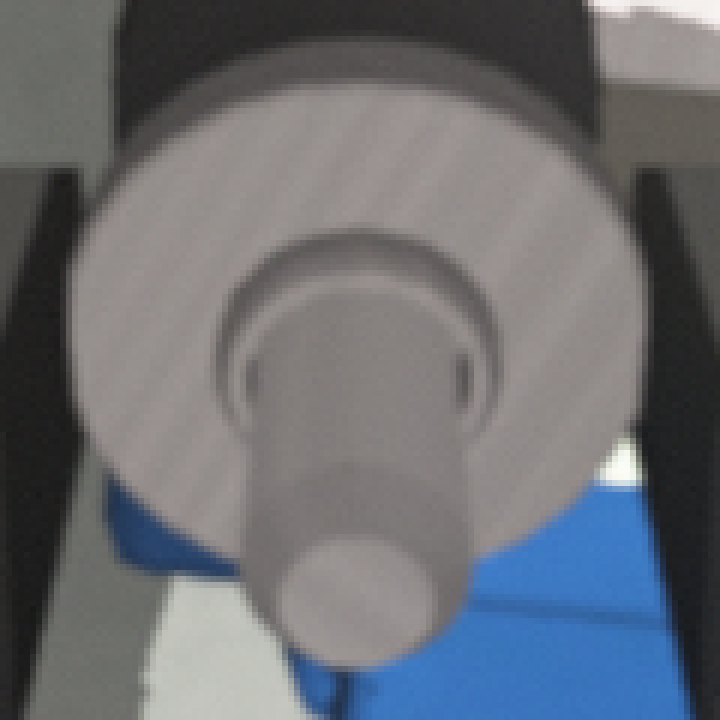

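The disc is about 45.5 px above the tip; home predicts 46.5 and stopped-on-the-land predicts 40.4, so it appears to have dropped. I'll release, regrip centred, and jiggle lightly to confirm it's fully down.

Run:
```python
from h import *
C=np.array((522.5,-172.5))
move_gripper(48);print(st())
movel(np.array((*C,222.5)),rot(16),feed=40);hold(.1);print(st())
im=snapshot('wrist');cv2.imwrite('pics/d0z.png',cv2.resize(im[225:345,265:385],None,fx=6,fy=6,interpolation=3))
move_gripper(30,25);print(st())
for a in (11,21,16):
    movel(np.array((*C,222.5)),rot(a),feed=60);print(a,st())
h=movel(np.array((*C,218.)),feed=25,f_stop=6);print(h,st())
s=state();im=snapshot('wrist');cv2.imwrite('pics/d1z.png',cv2.resize(im[225:345,265:385],None,fx=6,fy=6,interpolation=3))
t=np.linspace(0,2*np.pi,60);tip=proj('wrist',(522.3,-172.5,240),s)[0];print(tip)
for z in (210,215):
    c=np.c_[522.3+21*np.cos(t),-172.5+21*np.sin(t),0*t+z];e=cv2.fitEllipse(proj('wrist',c,s).astype('f4'));print(z,np.round(e[0]-tip,1),np.round(e[1],1))
```

```text
t=19.23 p=[ 522.4 -172.1  222.3] F=[-0.5 -0.4  0.3] M=[ 0.07 -0.04 -0.  ] gap=48.2
t=19.57 p=[ 522.5 -172.5  222.5] F=[ 0.3  0.6 -0.4] M=[ 0.03 -0.04 -0.04] gap=48.2
t=19.86 p=[ 522.7 -172.5  222.8] F=[-0.7 -0.6  3. ] M=[0.15 0.17 0.  ] gap=40.8
11 t=20.11 p=[ 522.9 -172.4  222.8] F=[0.2 0.7 2.5] M=[ 0.07 -0.01  0.01] gap=40.6
21 t=20.43 p=[ 522.8 -172.6  222.8] F=[0.1 0.6 5.2] M=[0.04 0.03 0.02] gap=41.1
16 t=20.68 p=[ 522.8 -172.5  222.8] F=[0.7 1.3 4.4] M=[ 0.05 -0.08  0.01] gap=40.9
True t=20.89 p=[ 523.5 -172.4  221.1] F=[0.4 0.7 2. ] M=[-0.02 -0.05  0.04] gap=40.8
[324.22493128 329.4638325 ]
210 [ -0.2 -47.4] [87.8 99.5]
215 [ -0.2 -41.2] [ 90.1 102.8]
```

View pics/d0z.png

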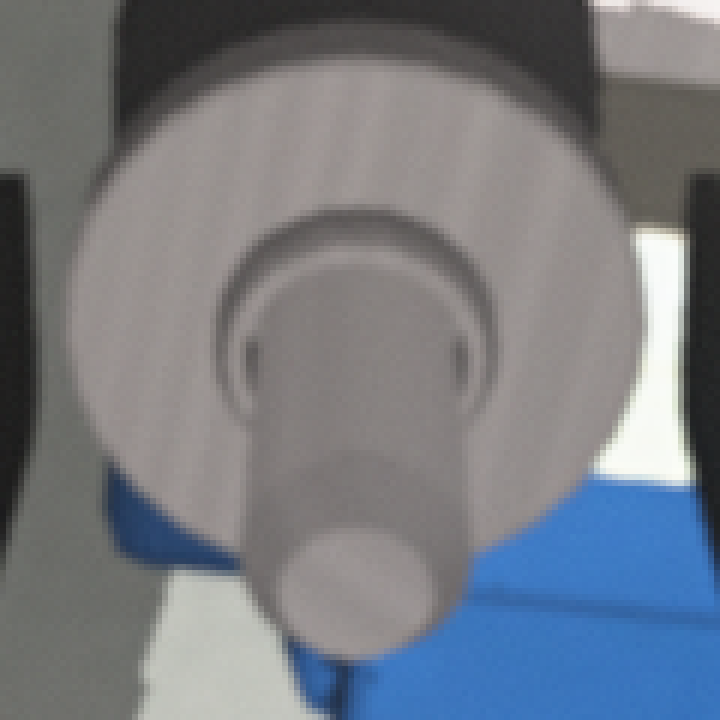

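View pics/d1z.png

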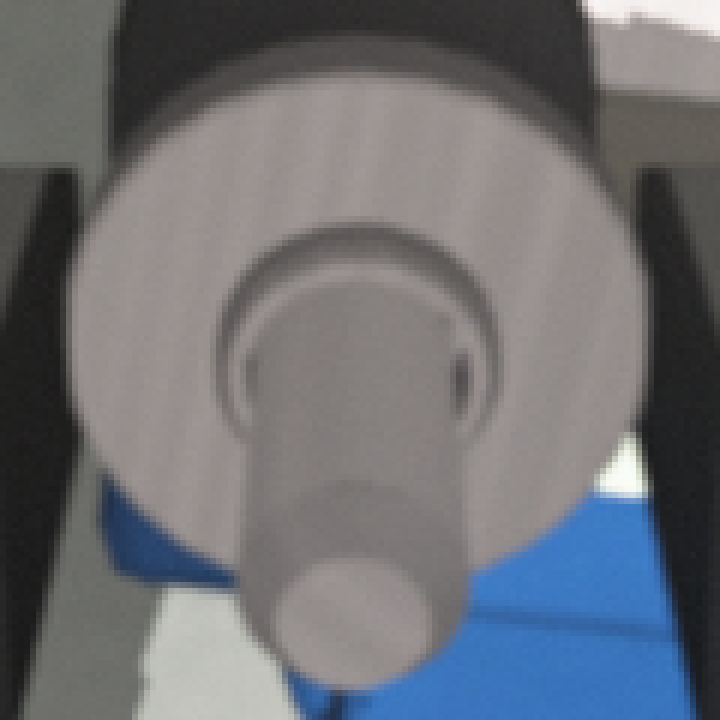

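Run:
```python
from h import *
for n in ('c1z','d0z','d1z'):
    im=cv2.imread(f'pics/{n}.png')
    # rim by hand-free: gray flange mask (low saturation, mid brightness)
    h=cv2.cvtColor(im,40);m=((h[...,1]<40)&(h[...,2]>118)&(h[...,2]<185)).astype('u1')
    m[:, :62]=0;m[:,655:]=0
    l=cv2.morphologyEx(m,2,np.ones((5,5)))
    cn=max(cv2.findContours(l,0,1)[0],key=cv2.contourArea).reshape(-1,2)
    x,y=cn.T
    # outer rim: upper half & sides
    k=(y<430)&(np.hypot(x-355,y-310)>200)
    e=cv2.fitEllipse(cn[k].astype('f4'));print(n,k.sum(),np.round(e,1) if 0 else e)
    v=im.copy();cv2.ellipse(v,e,(0,0,255),1);cv2.imwrite(f'pics/{n}_e.png',v)
cv2.imwrite('pics/e3.png',np.hstack([cv2.resize(cv2.imread(f'pics/{n}_e.png'),(266,266),interpolation=3) for n in('c1z','d0z','d1z')]))
```

```text
c1z 1241 ((357.1719055175781, 328.1736755371094), (489.2306213378906, 577.6146240234375), 87.90738677978516)
d0z 1352 ((355.293212890625, 315.1717224121094), (510.135986328125, 582.79541015625), 87.25856018066406)
d1z 1254 ((356.6705017089844, 331.7906494140625), (515.1085205078125, 577.549072265625), 88.8543472290039)
```

View pics/e3.png

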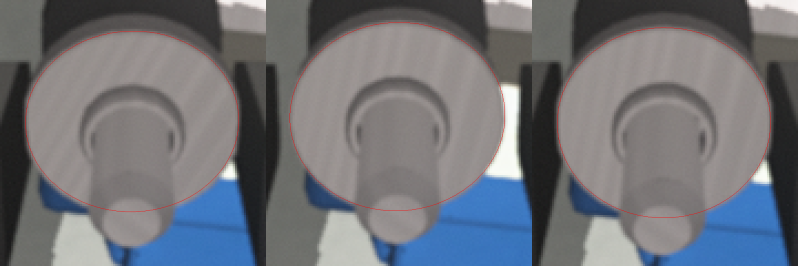

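Run:
```python
from h import *
import pickle
move_gripper(52);hold(.1)
p=state()['position'];movel(np.array((p[0],p[1],300.)),feed=150)
move_ptp(np.array((522.5,-172.5,320.)),rot(0));hold(.2);s=state();im=snapshot('wrist');cv2.imwrite('pics/k0.png',im);pickle.dump(s,open('k.pkl','wb'));print(st())
cv2.imwrite('pics/k0z.png',cv2.resize(im[160:280,260:400],None,fx=5,fy=5,interpolation=3))
move_gripper(85)
move_ptp(np.array((465,158,140.)),rot(0));hold(.15);S=[state()];A=snapshot('wrist');print(st(),S[0]['joint_pos'][6])
q=np.array(S[0]['joint_pos'],float);q[6]+=-180 if q[6]>0 else 180;movej(q);hold(.15);S.append(state());B=snapshot('wrist');print(st())
cv2.imwrite('pics/w0.png',A);cv2.imwrite('pics/w1.png',B);pickle.dump(S,open('w.pkl','wb'))
cv2.imwrite('pics/ww.png',np.hstack([A[50:350,120:520],B[50:350,120:520]]))
```

```text
t=22.57 p=[ 522.  -172.4  319.1] F=[-0.1 -0.2 -0.2] M=[ 0.03 -0.02  0.01] gap=52.2
t=24.62 p=[465.8 157.  140.3] F=[ 0.3 -0.   0.4] M=[-0.03  0.01  0.03] gap=84.7 -140.75097632467353
t=27.47 p=[466.  156.9 140.4] F=[-0.   0.8 -0.4] M=[ 0.02 -0.01  0.03] gap=85.4
```

View pics/k0z.png

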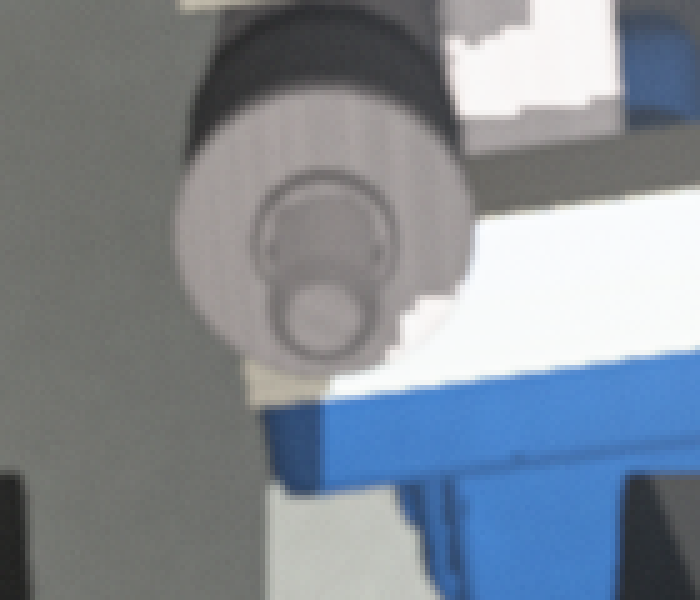

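View pics/ww.png

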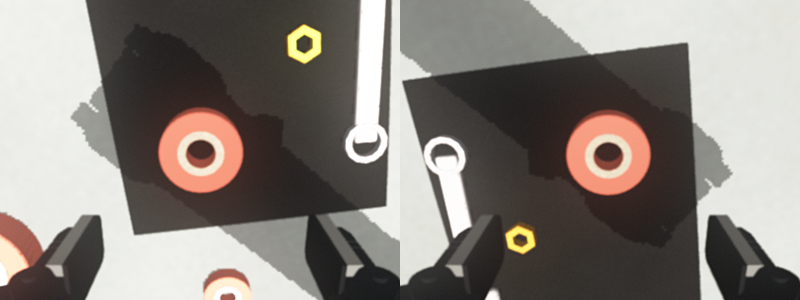

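Run:
```python
from h import *
import pickle
s=pickle.load(open('k.pkl','rb'));t=np.linspace(0,2*np.pi,60);tip=proj('wrist',(522.3,-172.5,240),s)[0]
for z in (210,215):
    c=np.c_[522.3+21*np.cos(t),-172.5+21*np.sin(t),0*t+z];e=cv2.fitEllipse(proj('wrist',c,s).astype('f4'));print(z,np.round(e[0]-tip,1),np.round(e[1],1))
print('tip',onz('wrist',(324,223.2),240,s))
S=pickle.load(open('w.pkl','rb'));P=[]
for i,s in enumerate(S):
    im=cv2.imread(f'pics/w{i}.png');b,g,r=[im[...,k].astype(int) for k in range(3)]
    m=((r>185)&(r-b>40)).astype('u1')
    n,l,tt,c=cv2.connectedComponentsWithStats(m)
    for k in range(1,n):
        if tt[k,4]>2500 and abs(c[k][0]-324)<60 and abs(c[k][1]-203)<40:
            cn=cv2.findContours((l==k).astype('u1'),0,cv2.CHAIN_APPROX_NONE)[0];cn=max(cn,key=cv2.contourArea);e=cv2.fitEllipse(cn)
            p=onz('wrist',e[0],23,s);P.append(p);o,_=ray('wrist',e[0],s);print(e,p.round(1),max(e[1])/352*np.linalg.norm(p-o))
print(np.mean(P,0))
```

```text
210 [  0.  -16.5] [58.2 61.3]
215 [  0.  -14.1] [59.3 62.6]
tip [ 522.88091412 -172.17247991  240.        ]
((320.382080078125, 201.5999298095703), (80.08045196533203, 83.35313415527344), 89.52883911132812) [468.9 159.6  23. ] 58.862456963042554
((327.927978515625, 204.25616455078125), (79.1868667602539, 82.7828598022461), 87.54032135009766) [465.3 159.4  23. ] 58.59568147708512
[467.11090517 159.54418613  23.        ]
```

Run:
```python
from h import *
W=np.array((467.1,159.5));R=rot(180)
move_gripper(74,25)
movel(np.array((*W,60.)),R,feed=120);print(st(),state()['tool_rot'][0,0],state()['joint_pos'][6])
h=movel(np.array((*W,25.)),R,feed=40,f_stop=4);print(h,st())
cv2.imwrite('pics/w2.png',snapshot('wrist'))
move_gripper(50,25);print(st())
movel(np.array((*W,70.)),feed=80);hold(.1);print(st())
im=snapshot('wrist');cv2.imwrite('pics/w3.png',im)
```

```text
t=28.56 p=[467.4 159.9  60.4] F=[ 0.7 -0.4  0.5] M=[ 0.07 -0.01 -0.01] gap=74.0 -0.9999998482054665 32.36401083462287
False t=29.58 p=[467.2 159.6  25.2] F=[-0.1  0.6 -0.8] M=[ 0.   -0.08 -0.04] gap=73.9
t=29.92 p=[467.3 159.6  25.5] F=[-1.3 -0.7  6.2] M=[-0.1   0.34  0.05] gap=59.4
t=30.73 p=[466.8 159.2  69.6] F=[-0.5 -0.6 -0.7] M=[-0.04  0.02  0.04] gap=59.0
```

View pics/w3.png

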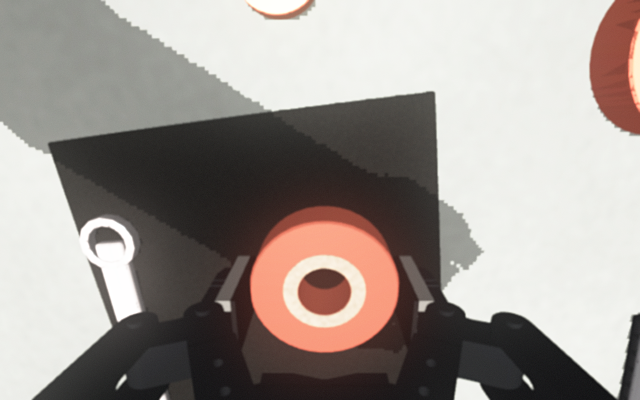

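Run:
```python
from h import *
im=cv2.imread('pics/w3.png');b,g,r=[im[...,k].astype(int) for k in range(3)]
m=((r>200)&(r-b>40)).astype('u1');m[:200]=0;m[:,:245]=0;m[:,403:]=0
cn=max(cv2.findContours(m,0,cv2.CHAIN_APPROX_NONE)[0],key=cv2.contourArea);e=cv2.fitEllipse(cn);print(e)
s=state();s['position']=np.array((466.8,159.2,69.6));s['tool_rot']=rot(180)
p=onz('wrist',e[0],67.4,s);print(p)
t=np.linspace(0,2*np.pi,60);c=np.c_[p[0]+29.5*np.cos(t),p[1]+29.5*np.sin(t),0*t+67.4];print(cv2.fitEllipse(proj('wrist',c,s).astype('f4')))
```

```text
((323.97613525390625, 286.1701354980469), (130.20762634277344, 147.31752014160156), 89.86974334716797)
[463.20131542 159.14365644  67.4       ]
((323.99237060546875, 281.6080322265625), (132.0616455078125, 149.76329040527344), 90.17337799072266)
```

Run:
```python
from h import *
C=np.array((523.2,-172.5));R=rot(180)
movel(np.array((467.1,159.5,200.)),feed=150)
move_ptp(np.array((*C,285.)),R);print(st(),state()['tool_rot'][0,0])
movel(np.array((*C,270.)),R,feed=60);hold(.3);print(st())
for z in (256,243):
    h=movel(np.array((*C,float(z))),feed=40,f_stop=4);print(z,h,st())
    if h:break
hold(.15);im=snapshot('wrist');cv2.imwrite('pics/x0.png',im)
```

```text
t=33.10 p=[ 523.1 -170.5  284.6] F=[-0.5 -0.8 -1.3] M=[-0.01 -0.04  0.01] gap=59.4 -0.9999964244804115
t=33.80 p=[ 523.3 -172.5  270.2] F=[-0.4  0.1 -1.1] M=[0.03 0.01 0.  ] gap=59.2
256 False t=34.30 p=[ 523.1 -172.4  255.7] F=[ 0.1  0.7 -1.1] M=[-0.01 -0.02  0.02] gap=59.4
243 False t=34.77 p=[ 523.1 -172.4  242.7] F=[ 0.3  0.4 -1.2] M=[ 0.   -0.04  0.  ] gap=58.8
```

View pics/x0.png

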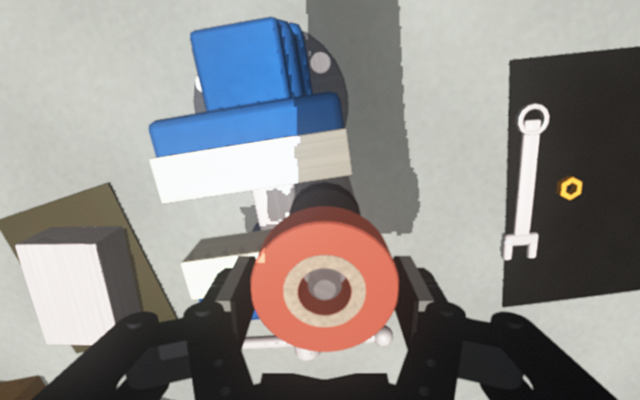

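Run:
```python
import cv2
im=cv2.imread('pics/x0.png');cv2.imwrite('pics/x0z.png',cv2.resize(im[245:335,275:375],None,fx=7,fy=7,interpolation=3))
```

```text
(no output)
```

View pics/x0z.png

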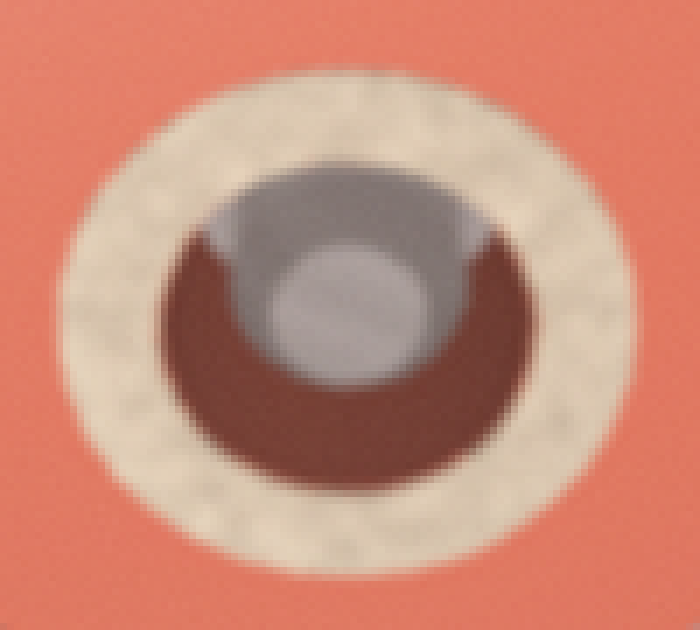

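Run:
```python
from h import *
C=np.array((522.5,-172.5))
movel(np.array((*C,243.)),feed=20);hold(.2);print(st())
for z in (237.5,234.5,231):
    h=movel(np.array((*C,float(z))),feed=15,f_stop=4);print(z,h,st())
    if h:break
hold(.15);print(st());im=snapshot('wrist');cv2.imwrite('pics/x1z.png',cv2.resize(im[200:380,220:430],None,fx=3.5,fy=3.3,interpolation=3))
```

```text
t=35.42 p=[ 522.5 -172.5  243. ] F=[-0.3  0.2 -1.6] M=[-0.05  0.04  0.02] gap=59.2
237.5 False t=35.94 p=[ 522.5 -172.4  237.4] F=[ 0.3  0.2 -0.6] M=[-0.02 -0.03  0.  ] gap=59.1
234.5 False t=36.29 p=[ 522.4 -172.5  234.4] F=[ 0.3  0.2 -1.6] M=[ 0.01 -0.02  0.01] gap=59.0
231 True t=36.53 p=[ 522.9 -172.5  232.6] F=[ 0.5 -0.2  3.6] M=[-0.05  0.08 -0.03] gap=59.0
t=36.68 p=[ 522.9 -172.5  232.6] F=[-0.3 -0.4  5.9] M=[-0.01  0.08  0.03] gap=59.6
```

View pics/x1z.png

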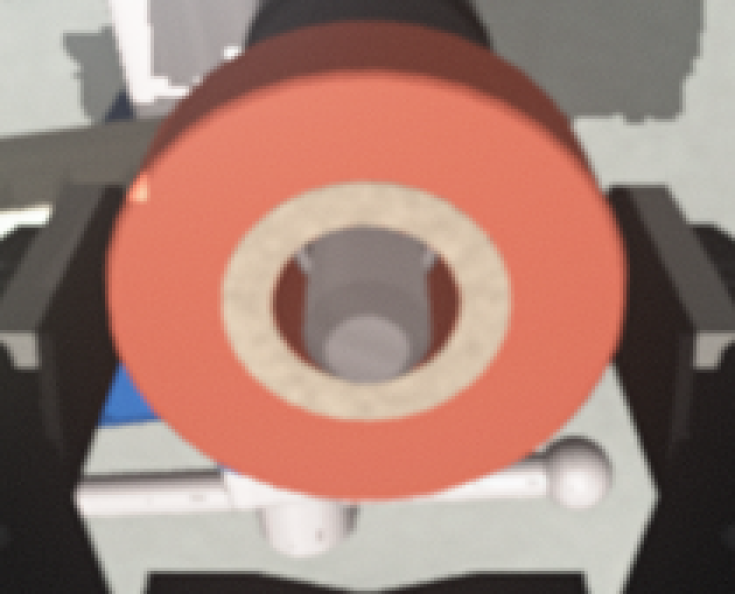

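Run:
```python
from h import *
import pickle
C=np.array((522.5,-172.5))
movel(np.array((522.7,-172.5,232.9)),feed=15)
move_gripper(76);hold(.2);print(st())
p=state()['position'];movel(np.array((p[0],p[1],300.)),feed=100)
movel(np.array((*C,330.)),feed=100);hold(.3);s=state();im=snapshot('wrist');pickle.dump(s,open('y.pkl','wb'));cv2.imwrite('pics/y0.png',im);print(st())
cv2.imwrite('pics/y0z.png',cv2.resize(im[150:270,255:395],None,fx=5,fy=5,interpolation=3))
cv2.imwrite('pics/y0s.png',cv2.resize(snapshot('scene')[130:330,200:490],None,fx=2.7,fy=2.7,interpolation=3))
```

```text
t=37.50 p=[ 522.7 -172.5  232.9] F=[ 0.9 -0.5 -0.2] M=[-0.01  0.02  0.03] gap=75.8
t=39.12 p=[ 522.3 -172.5  329.6] F=[-0.5 -0.4  0. ] M=[-0.03 -0.   -0.02] gap=76.3
```

View pics/y0z.png

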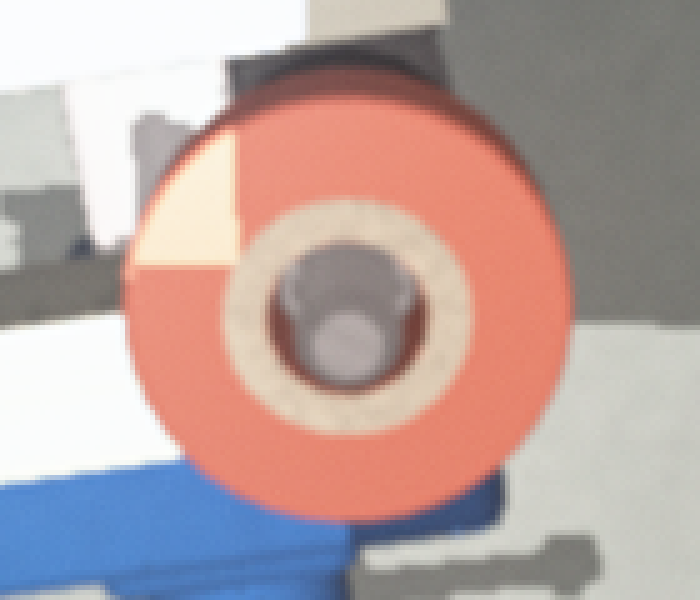

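View pics/y0s.png

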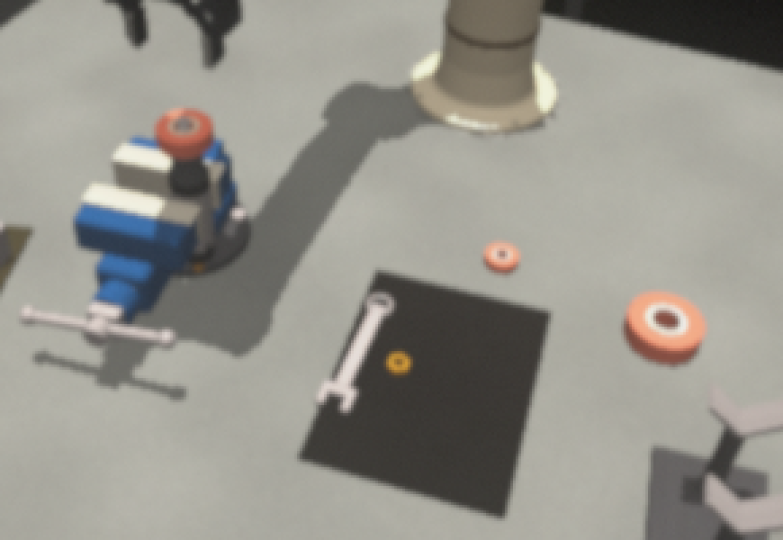

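Run:
```python
from h import *
import pickle
s=pickle.load(open('y.pkl','rb'));t=np.linspace(0,2*np.pi,60);tip=proj('wrist',(522.4,-172.5,240),s)[0]
for z in (230,234,235):
    c=np.c_[522.4+30*np.cos(t),-172.5+30*np.sin(t),0*t+z];e=cv2.fitEllipse(proj('wrist',c,s).astype('f4'));print(z,np.round(e[0]-tip,1),np.round(e[1],1))
im=cv2.imread('pics/y0z.png');b,g,r=[im[...,k].astype(int) for k in range(3)]
m=((r>205)&(r-b>40)).astype('u1');cn=max(cv2.findContours(cv2.morphologyEx(m,2,np.ones((7,7))),0,cv2.CHAIN_APPROX_NONE)[0],key=cv2.contourArea);e=cv2.fitEllipse(cn);print(e,np.array(e[1])/5)
```

```text
230 [ 0.  -6.8] [85.9 90.9]
234 [ 0.  -4.9] [87.2 92.4]
235 [ 0.  -4.4] [87.5 92.8]
((345.5823974609375, 308.0658264160156), (417.79315185546875, 449.13983154296875), 98.10387420654297) [83.55863037 89.82796631]
```

Wheel top to stud tip measures 7.2 px (fully seated predicts 6.8, resting on the boss predicts 4.9), and the wheel sits level. Nut and spanner are unmoved in the scene picture. Handing in.

Run:
```python
from h import *
hold(.3);print(st());print(job_done())
```

```text
t=39.48 p=[ 522.5 -172.5  330. ] F=[ 0.4  0.1 -0.3] M=[-0.01 -0.01 -0.02] gap=75.9
the job is handed in; nothing more can be done
None
```

The flange is home on the spindle's flats, and the middle-sized pink wheel lies flat on it over the boss. Both are released and the job is handed in, at t = 39.5 s with the arm clear.

- **Flange:** I set it over the spindle and turned it in 8° steps with light downward probes of about 5 N. It dropped within 16°. It was slightly tilted in the grip at first, so I let go, gripped it again and wiggled it gently. It then looked level, with the disc 17 px from the stud tip in the wrist picture. Fully home predicts 16.5 px and stopped 5 mm high predicts 14.1 px.
- **Wheel:** I corrected its centring by 0.7 mm after comparing the bore with the stud tip, then lowered it until it touched at about 6 N. That was about 3.6 mm below the boss top, close to the expected 4 mm. After release it read 7.2 px from the stud tip. Seated predicts 6.8 px and resting on top of the boss predicts 4.9 px.
- **Bystanders:** The nut and spanner look unmoved in the last scene picture. The arm went nowhere near the block or the V-head stand, and I made no separate check of them.
- **Disagreements:** Opposite wrist views differed by 1.6 to 3.6 mm, so I used their average.

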